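# Square up the leaning spacer plates in their rack

## Task

The three spacer plates in the small grey rack have slumped forward onto its two front pegs. Push the row upright, fully home against the tall backstop, and push the plates sideways so that their edges are flush against the low side fence, then leave them standing there squared up. The spare plates lying flat on the table are not needed.

Things in the scene. Friction and masses are not known exactly. Their poses are not given: they have to be found in the camera images.
- rack: Fixed grey rack. Origin under its base centre; x to the backstop, y to the fence, z up. mm: base 104x150, floor z=6. Backstop face x=35, 8 thick, y -68..62, top z=84. Side fence: inner face y=50, 8 thick, x -13..43, top z=46; -y side open. Front pegs dia 8, top z=54, at x=-26, y=-35 and 17. Squared row: centres x=29, 17, 5 (back, middle, front), y=5, z=46; open end at y=-40.
- plate_back: Loose white plastic plate 12 mm thick (its x), 90 wide (y), 80 high (z), 0.08-0.17 kg, 14 mm hole 13 mm below the top edge. Origin at its centre. Nearest the backstop. Starts leaning 20 degrees towards the pegs (top to rack -x) and 16 to 28 mm short of the fence.
- plate_middle: Same plate, axes and origin; middle of the row, leaning on the front plate, also 16 to 28 mm short of the fence.
- plate_front: Same plate, axes and origin; front of the row, leaning on the two pegs, also 16 to 28 mm short of the fence. Its top edge starts at rack x = -32 mm, z = 81 mm. A push of 10 to 15 N on its face or on the row's end is enough to bring the plates home.

How it is judged:
By the outcome, as a careful person would: the job done as asked, in the order asked, and still so for the second after the job is handed in, with the robot touching nothing.
It also fails if it takes over 48 s, if anything falls off the work surface, if the arm or the gripper's body presses on something with over 40 N, if the wrist force passes 120 N, or if a joint passes its speed limit or range.

## Robot

A 7-joint arm with a two-finger parallel gripper is mounted at the origin on a cart in front of the work surface, level with it; the furniture and walls round the work are solid. World frame = base frame: x ahead of the robot, y to its left, z up, the work surface at z = 0. Lengths are in m, angles in rad, forces in N, time in s.
With the tool pointing down it reaches from about 0.425 to 0.8 m from the base axis. Payload 8.3 kg.
Tool frame: the origin (TCP) lies on the front face of the gripper's body, between the roots of the fingers; the fingertips stand 73 mm ahead of it and the grasp point (between the pads) lies env.tcp_to_grasp ahead of it (env.tcp_to_grasp is the distance from the TCP to the grasp point, in m); y points along the fingers, z is the direction in which the jaws open and shut, and the axes are right-handed (so a half turn about y gives the same grasp; the last joint's range is limited). The gripper opens to 85 mm and grips with 20 to 120 N. Pads are 22 mm wide; open, the fingers measure 114 mm over their backs; the gripper's body (76 mm by 85 mm) begins 54 mm behind the grasp point. The pads swing forward as they close: fully open they stand 13 mm farther back than shut.
Start: joints at [1.106, 0.383, 0.016, 1.37, -0.006, 1.388, -0.046], TCP at [0.244, -0.575, 0.304] pointing down, gripper open.
Joint ranges: [-2.95, 2.95], [-0.25, 2.06], [-1.52, 1.56], [0.18, 2.33], [-1.44, 4.58], [0.02, 2.06], [-3.01, 3.01]. Speed limits (rad/s): [2.39, 2.39, 3.01, 3.01, 3.14, 3.14, 3.14].

## Interface

Orientations are given as a 3x3 rotation matrix whose columns are the frame's x, y, z axes.
In Python, from rig import env gives the robot as it stands.
- The arm moves only by the shell command python3 -m creep 'ROWS' [FORCE]. ROWS is JSON, a list of rows, each an object of numbers: "tx", "ty", "tz": the shift along the world's x, y, z in cm; "wx", "wy", "wz": the turn, a rotation vector about the world's x, y, z in rad; "claw": the closure in counts, from 0 (fully open) to 255 (shut). In form: [{"tx": .., "ty": .., "tz": .., "wx": .., "wy": .., "wz": .., "claw": ..}, ...]. A call has 1 to 8 rows; each row is the pose to reach, as a shift and turn from the pose measured when the call began; what a row does not reach only later rows make up. A row lasts 1/12 s, in which the tool goes at most 41.7 mm and 7.16 degrees, less where a joint would pass 70% of its speed; a pose out of reach is approached as far as the arm can. A call with a gripper value outside its range is refused whole. The fingers move at their own pace and stop on an object; FORCE is the grip in N (left out, the last holds). Time passes only in rows, so rows that repeat a pose let the fingers close. It gives the time, the measured TCP pose, the force and the opening at its end, in the units of the state.
- env.sense(): the state, without advancing time (a new reading comes with each control period).
- env.get_image(name): name is "side" or "top" or "wrist"; returns a dict with "color" (420x560x3 uint8, red, green, blue), "range_z" (420x560 float32, m along the optical axis (not along the pixel's ray), 0 where there is no reading), "intrinsics" (3x3 intrinsics, pixels), "R" (3x3) and "t" (3): a world point X has camera coordinates R X + t. Camera axes: x right, y down, z forward; pixel columns grow to the right and rows downward; lengths in m; the calibration is good to about 2 mm. A picture is of the moment at which its call begins.
- env.finish_job(): hands the job in, once; it reports no verdict.
The state is a dict: "time_s": time; "joint_positions": joint angles; "joint_velocities": joint speeds; "joint_torque": joint torques, N m; "eef_pos": TCP position; "ee_rot": TCP orientation; "force": force on the tool from outside, world axes, zero at the start; "moment": the same for the moment, N m; "finger_gap": finger opening in m.
Only numpy, scipy, OpenCV 4.12 (cv2) and the standard library are available. Lean on these libraries where they do the work, as an engineer would, in place of code of your own. Each camera call takes 0.05 s, during which the arm holds its last target. There are 200 camera calls.

## Working session

There is one attempt and no reset: what is moved stays moved. The work goes in short steps, Python scripts to look and compute and a shell command to move; the robot and the scene stay as the last step left them, time stands still between calls to the robot, and variables do not carry over. Pictures are saved under pics/ and viewed, about 8 in all and at most 12, crops included, and the job is handed in when it is done.

```bash
mkdir -p pics
cat > h.py <<'E'
import numpy as np, cv2
from rig import env
def grab(name,f):
    im=env.get_image(name); cv2.imwrite(f'pics/{f}.png',im['color'][:,:,::-1]); np.savez(f'pics/{f}.npz',**im); return im
def pt(im,u,v):
    z=im['range_z'][v,u]; K=im['intrinsics']
    c=np.array([(u-K[0,2])/K[0,0]*z,(v-K[1,2])/K[1,1]*z,z]); return im['R'].T@(c-im['t'])
E
python3 - <<'E'
from h import *
np.set_printoptions(precision=4,suppress=True)
for n in('top','side'):
    im=grab(n,n+'0'); print(n,im['intrinsics'][0,0],-im['R'].T@im['t']); print(im['R'])
s=env.sense(); print(s['time_s'],s['eef_pos'],s['ee_rot'],s['force'],env.tcp_to_grasp,s['finger_gap'])
E
python3 - <<'E'
import cv2,numpy as np
a=cv2.imread('pics/top0.png');b=cv2.imread('pics/side0.png')
E
```

```text
top 451.4561096768878 [0.374  0.1862 0.8852]
[[ 0.0086 -0.9998 -0.0188]
 [-0.9801 -0.0047 -0.1985]
 [ 0.1984  0.0202 -0.9799]]
side 401.19874755669395 [ 0.3118 -0.4279  0.5794]
[[ 0.9488 -0.3152  0.0212]
 [-0.1744 -0.5785 -0.7969]
 [ 0.2634  0.7523 -0.6038]]
0.1 [ 0.2443 -0.5749  0.303 ] [[-0.9203 -0.0007  0.3911]
 [-0.3911  0.0016 -0.9203]
 [ 0.     -1.     -0.0018]] [-0.5576  0.7704 -0.4405] 0.0539 0.08554672599168932
```

View pics/top0.png

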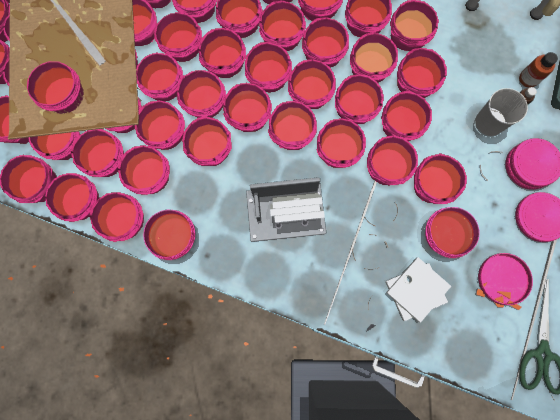

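View pics/side0.png

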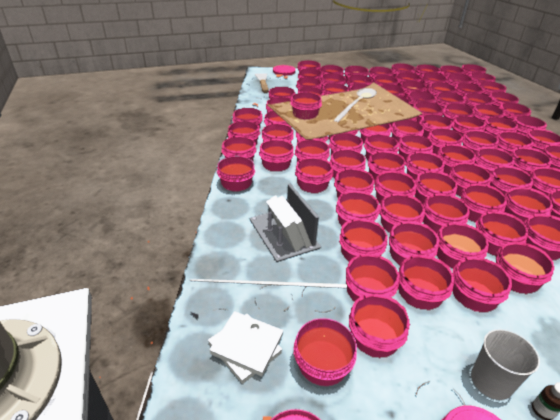

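The top view shows the rack around (287,210), with the backstop on the far side (row ~190), the fence on the left (col ~257) and the plates' open end on the right (col ~325). In the side view the rack is at (285,225), and the spare plates are at (418,290) in the top view. Next I'll enlarge the rack and fit its pose.

Run:
```python
from h import *
np.set_printoptions(precision=4,suppress=True)
a=cv2.imread('pics/top0.png')[165:255,235:340]; b=cv2.imread('pics/side0.png')[180:265,240:330]
a=cv2.resize(a,None,fx=5,fy=5,interpolation=cv2.INTER_CUBIC); b=cv2.resize(b,None,fx=6,fy=6,interpolation=cv2.INTER_CUBIC)
c=np.zeros((max(a.shape[0],b.shape[0]),a.shape[1]+b.shape[1],3),np.uint8); c[:a.shape[0],:a.shape[1]]=a; c[:b.shape[0],a.shape[1]:]=b
print(c.shape); cv2.imwrite('pics/crop0.png',cv2.resize(c,None,fx=.74,fy=.74,interpolation=cv2.INTER_AREA))
im=dict(np.load('pics/top0.npz'))
# point cloud: height map around the rack
v,u=np.mgrid[160:260,230:345]; P=np.array([pt(im,x,y) for x,y in zip(u.ravel(),v.ravel())]);
np.save('pics/P0.npy',P)
bs=P[P[:,2]>.055]; print(len(bs),bs[:,2].max())
g=P[(P[:,2]>.001)&(P[:,2]<.1)]; print(np.histogram(g[:,2],bins=20))
print(pt(im,252,240),pt(im,323,234),pt(im,250,187),pt(im,321,181))
```

```text
(510, 1065, 3)
1761 0.885230719416938
(array([2094, 1344,   79,   53,   53,   62,   53,   68,   94,  115,  126,
         82,  100,   52,   66,   55,   58,  173, 1074,  144]), array([0.001 , 0.0055, 0.0099, 0.0144, 0.0188, 0.0233, 0.0277, 0.0322,
       0.0366, 0.0411, 0.0455, 0.05  , 0.0544, 0.0589, 0.0633, 0.0678,
       0.0723, 0.0767, 0.0812, 0.0856, 0.0901]))
[0.4909 0.2595 0.0067] [ 0.5045  0.1198 -0.    ] [0.5782 0.2587 0.0845] [0.6123 0.1229 0.0018]
```

View pics/crop0.png

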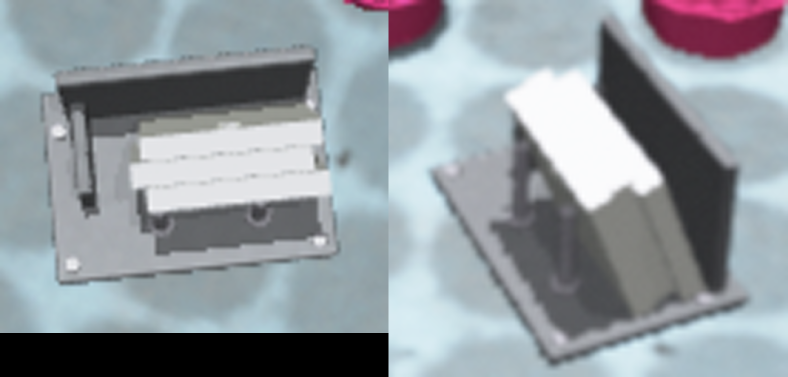

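```bash
cat >> h.py <<'E'
def ray(im,u,v,z):
    K=im['intrinsics'];o=-im['R'].T@im['t'];d=im['R'].T@np.array([(u-K[0,2])/K[0,0],(v-K[1,2])/K[1,1],1]);return o+d*(z-o[2])/d[2]
E
python3 - <<'E'
from h import *
from scipy.optimize import least_squares
np.set_printoptions(precision=4,suppress=True)
im=dict(np.load('pics/top0.npz'))
L=np.array([[-52,75,6],[-52,-75,6],[52,75,6],[43,62,84],[43,-68,84]])/1e3
c=[(57,283),(337,252),(42,93),(57,74),(315,47)]
W=np.array([ray(im,235+x/3.7,165+y/3.7,l[2]) for (x,y),l in zip(c,L)])
f=lambda p:(p[:2]+np.c_[np.cos(p[2])*L[:,0]-np.sin(p[2])*L[:,1],np.sin(p[2])*L[:,0]+np.cos(p[2])*L[:,1]]-W[:,:2]).ravel()
r=least_squares(f,[.55,.19,0]);p=r.x;print(p,np.degrees(p[2]),r.fun.reshape(-1,2)*1e3)
P=np.load('pics/P0.npy');R=np.array([[np.cos(p[2]),-np.sin(p[2])],[np.sin(p[2]),np.cos(p[2])]])
Q=np.c_[(P[:,:2]-p[:2])@R,P[:,2]]*1e3
for nm,b in dict(floor=[-50,-30,-60,60,3,10],bstop=[25,55,-50,50,81,87],bface=[20,42,-70,70,50,78],plates=[-50,22,-80,40,72,90],fence=[-20,45,40,70,42,50]).items():
    m=np.all([(Q[:,i]>b[2*i])&(Q[:,i]<b[2*i+1]) for i in range(3)],0);q=Q[m]
    if len(q): print(nm,len(q),np.percentile(q,[2,50,98],axis=0))
m=(Q[:,2]>72)&(Q[:,2]<90)&(Q[:,0]<22)&(Q[:,0]>-50)
for lo in range(-40,22,4):
    q=Q[m&(Q[:,0]>lo)&(Q[:,0]<=lo+4)]
    if len(q): print(lo,len(q),q[:,1].min(),q[:,1].max(),np.median(q[:,2]))
m=(Q[:,2]>78)&(Q[:,2]<90)&(abs(Q[:,0]-39)<10)&(abs(Q[:,1])<60)
print('bstop yaw',np.degrees(np.polyfit(Q[m][:,1],Q[m][:,0],1)[0]),Q[m][:,0].min(),Q[m][:,0].max())
E
```

```text
[0.5474 0.1932 0.1063] 6.09092833615723 [[-0.2539 -0.3453]
 [-1.7893 -1.0977]
 [-0.5029  0.2799]
 [ 1.5153  1.3168]
 [ 1.0308 -0.1537]]
floor 598 [[-49.6477 -57.5286   3.4633]
 [-40.029   -0.061    6.2008]
 [-30.3799  57.421    9.2257]]
bstop 231 [[ 35.9281 -47.818   81.4936]
 [ 39.6368  -0.7853  83.9354]
 [ 43.9751  47.1233  86.4439]]
bface 253 [[ 35.5339 -63.5971  50.8303]
 [ 36.2786  -0.4178  64.6908]
 [ 37.0736  59.922   77.4682]]
plates 1059 [[-30.5154 -63.2367  77.5177]
 [-11.9369 -19.2662  83.3246]
 [  8.1215  24.8824  86.9333]]
fence 114 [[-11.1655  46.6215  43.4681]
 [ 13.508   54.7125  45.6785]
 [ 36.484   58.9382  49.352 ]]
-32 89 -66.67819661995173 22.392634197435587 82.24812423103936
-28 114 -65.27492944860535 22.183030610258935 83.2583496255912
-24 114 -65.60304803486856 21.64255313700086 84.7066959162256
-20 97 -66.22557553560503 28.55595033161059 82.27348542729965
-16 113 -59.49529325129495 28.16210451187532 83.18403502184759
-12 116 -59.78364984622751 29.84065079276289 84.54769706577974
-8 93 -64.17504134790265 29.227929606526708 82.95442506410214
-4 113 -64.55410324256592 29.26217456108583 82.44791022745643
0 116 -64.93733812660386 23.181636750370384 83.9452683561041
4 72 -65.01811551695756 22.60304313759726 84.12167428740028
8 22 -64.23934756481641 22.546047052318965 76.18711143176834
bstop yaw -0.04803003606755876 35.42874148020481 44.2651036326231
```

Rack pose is (0.548, 0.193), yaw 6.1°, with residuals of about 1.5 mm. The heights check out: floor 6 mm, backstop 84 mm. The plates' open ends sit at rack y of about -60 to -66. I'll shut the claw, turn the jaw line along rack y, and travel round to the front of the rack.

```bash
T='{"tx":22,"ty":25,"tz":2,"wz":-0.295,"claw":255}'
python3 -m creep '[{"tx":22,"ty":25,"tz":0,"wz":-0.295,"claw":255},{"tx":22,"ty":25,"tz":0,"wz":-0.295,"claw":255},{"tx":22,"ty":25,"tz":0,"wz":-0.295,"claw":255},{"tx":22,"ty":25,"tz":0,"wz":-0.295,"claw":255},{"tx":22,"ty":25,"tz":0,"wz":-0.295,"claw":255},{"tx":22,"ty":25,"tz":0,"wz":-0.295,"claw":255},{"tx":22,"ty":25,"tz":0,"wz":-0.295,"claw":255},{"tx":22,"ty":25,"tz":0,"wz":-0.295,"claw":255}]'
python3 -c "
from rig import env;s=env.sense();print(s['joint_positions'],s['ee_rot'])"
```

```text
[ 1.1060938   0.3841719   0.01640033  1.37102626 -0.00629037  1.388208
 -0.04649496] [[-9.20339206e-01 -7.30696618e-04  3.91120456e-01]
 [-3.91121136e-01  1.60515500e-03 -9.20337808e-01]
 [ 4.46787668e-05 -9.99998445e-01 -1.76307797e-03]]invalid input at $[0]: expected keys tx, ty, tz, wx, wy, wz, claw
```

```bash
python3 -m creep '[{"tx":22,"ty":25,"tz":0,"wx":0,"wy":0,"wz":-0.295,"claw":255},{"tx":22,"ty":25,"tz":0,"wx":0,"wy":0,"wz":-0.295,"claw":255},{"tx":22,"ty":25,"tz":0,"wx":0,"wy":0,"wz":-0.295,"claw":255},{"tx":22,"ty":25,"tz":0,"wx":0,"wy":0,"wz":-0.295,"claw":255},{"tx":22,"ty":25,"tz":0,"wx":0,"wy":0,"wz":-0.295,"claw":255},{"tx":22,"ty":25,"tz":0,"wx":0,"wy":0,"wz":-0.295,"claw":255},{"tx":22,"ty":25,"tz":0,"wx":0,"wy":0,"wz":-0.295,"claw":255},{"tx":22,"ty":25,"tz":0,"wx":0,"wy":0,"wz":-0.295,"claw":255}]'
python3 -c "
from rig import env;s=env.sense();print(s['joint_positions'],s['ee_rot'])"
```

```text
time_s: 0.77
eef_pos: [0.4634, -0.3251, 0.3027]
ee_rot: [[-0.994, -0.001, 0.107], [-0.107, 0.002, -0.994], [0.0, -1.0, -0.002]]
force: [-0.3, -0.7, 0.1]
finger_gap: 0.0001
[ 0.65577522  0.26200598 -0.12255085  1.53362853  0.03106947  1.34951887
 -0.93357362] [[-9.94310070e-01 -6.62077799e-04  1.06522518e-01]
 [-1.06523633e-01  1.97427130e-03 -9.94308211e-01]
 [ 4.48005041e-04 -9.99997832e-01 -2.03356477e-03]]
```

```bash
python3 -m creep '[{"tx":2,"ty":33,"tz":0,"wx":0,"wy":0,"wz":0,"claw":255},{"tx":2,"ty":33,"tz":0,"wx":0,"wy":0,"wz":0,"claw":255},{"tx":2,"ty":33,"tz":0,"wx":0,"wy":0,"wz":0,"claw":255},{"tx":2,"ty":33,"tz":0,"wx":0,"wy":0,"wz":0,"claw":255},{"tx":2,"ty":33,"tz":0,"wx":0,"wy":0,"wz":0,"claw":255},{"tx":2,"ty":33,"tz":0,"wx":0,"wy":0,"wz":0,"claw":255},{"tx":2,"ty":33,"tz":0,"wx":0,"wy":0,"wz":0,"claw":255},{"tx":2,"ty":33,"tz":0,"wx":0,"wy":0,"wz":0,"claw":255}]'
python3 -m creep '[{"tx":0,"ty":17.3,"tz":0,"wx":0,"wy":0,"wz":0,"claw":255},{"tx":0,"ty":17.3,"tz":0,"wx":0,"wy":0,"wz":0,"claw":255},{"tx":0,"ty":17.3,"tz":0,"wx":0,"wy":0,"wz":0,"claw":255},{"tx":0,"ty":17.3,"tz":0,"wx":0,"wy":0,"wz":0,"claw":255},{"tx":0,"ty":17.3,"tz":0,"wx":0,"wy":0,"wz":0,"claw":255},{"tx":0,"ty":17.3,"tz":0,"wx":0,"wy":0,"wz":0,"claw":255},{"tx":0,"ty":17.3,"tz":0,"wx":0,"wy":0,"wz":0,"claw":255}]'
python3 -c "
from rig import env;s=env.sense();print(s['joint_positions'],s['force'],s['moment'])"
```

```text
time_s: 1.43
eef_pos: [0.4828, 0.0071, 0.3027]
ee_rot: [[-0.994, -0.001, 0.107], [-0.107, 0.002, -0.994], [0.001, -1.0, -0.002]]
force: [0.8, 0.1, -0.6]
finger_gap: -0.0002
time_s: 2.02
eef_pos: [0.4825, 0.1804, 0.3021]
ee_rot: [[-0.994, -0.002, 0.108], [-0.108, 0.001, -0.994], [0.002, -1.0, -0.002]]
force: [-0.1, -1.0, -0.4]
finger_gap: 0.0003
[ 0.04748749  0.18564598 -0.53053689  1.65079656  0.09411904  1.33224839
 -1.96009308] [-0.14700788 -0.96245924 -0.36038419] [-0.0127063   0.02722735  0.04196697]
```

```bash
python3 -m creep '[{"tx":0,"ty":-0.3,"tz":-19.3,"wx":0,"wy":0,"wz":0,"claw":255},{"tx":0,"ty":-0.3,"tz":-19.3,"wx":0,"wy":0,"wz":0,"claw":255},{"tx":0,"ty":-0.3,"tz":-19.3,"wx":0,"wy":0,"wz":0,"claw":255},{"tx":0,"ty":-0.3,"tz":-19.3,"wx":0,"wy":0,"wz":0,"claw":255},{"tx":0,"ty":-0.3,"tz":-19.3,"wx":0,"wy":0,"wz":0,"claw":255},{"tx":0,"ty":-0.3,"tz":-19.3,"wx":0,"wy":0,"wz":0,"claw":255},{"tx":0,"ty":-0.3,"tz":-19.3,"wx":0,"wy":0,"wz":0,"claw":255}]'
python3 - <<'E'
from h import *
a=grab('side','s1')['color'][150:275,200:360,::-1]; b=grab('wrist','w1')['color'][:,:,::-1]
a=cv2.resize(a,(480,375),interpolation=cv2.INTER_CUBIC); b=cv2.resize(b,(320,240))
c=np.zeros((375,800,3),np.uint8); c[:,:480]=a; c[:240,480:]=b; cv2.imwrite('pics/v1.png',c)
E
```

```text
time_s: 2.6
eef_pos: [0.4822, 0.1755, 0.1084]
ee_rot: [[-0.994, -0.005, 0.106], [-0.106, -0.0, -0.994], [0.005, -1.0, -0.0]]
force: [0.6, 0.0, 0.3]
finger_gap: -0.0006
```

View pics/v1.png

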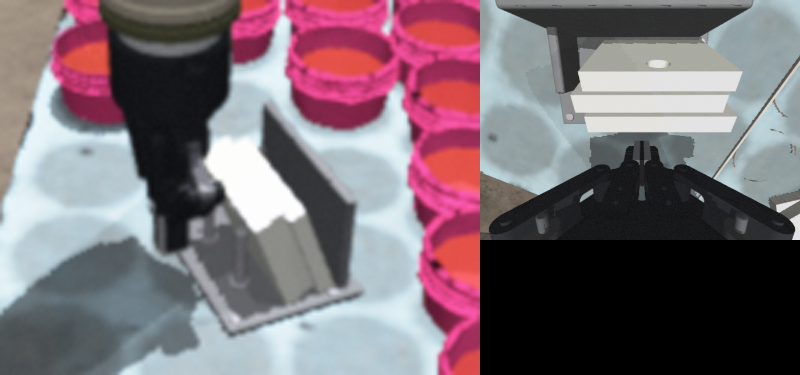

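The side view shows the closed fingers standing in front of the row, at about (175,235) in the picture. In the wrist view they are centred on the gap between the pegs at (640,155), with the hole at (657,63). I'll push along rack +x in small steps.

```bash
python3 -m creep '[{"tx":1.2,"ty":0.25,"tz":0,"wx":0,"wy":0,"wz":0,"claw":255},{"tx":1.8,"ty":0.32,"tz":0,"wx":0,"wy":0,"wz":0,"claw":255},{"tx":2.4,"ty":0.38,"tz":0,"wx":0,"wy":0,"wz":0,"claw":255},{"tx":2.8,"ty":0.42,"tz":0,"wx":0,"wy":0,"wz":0,"claw":255},{"tx":3.2,"ty":0.46,"tz":0,"wx":0,"wy":0,"wz":0,"claw":255},{"tx":3.6,"ty":0.5,"tz":0,"wx":0,"wy":0,"wz":0,"claw":255},{"tx":4.0,"ty":0.55,"tz":0,"wx":0,"wy":0,"wz":0,"claw":255},{"tx":4.4,"ty":0.6,"tz":0,"wx":0,"wy":0,"wz":0,"claw":255}]'
```

```text
time_s: 3.37
eef_pos: [0.5291, 0.1832, 0.1128]
ee_rot: [[-0.994, 0.004, 0.107], [-0.107, 0.003, -0.994], [-0.004, -1.0, -0.002]]
force: [0.5, 0.7, -1.5]
finger_gap: -0.0004
```

```bash
python3 -m creep '[{"tx":0.2,"ty":0.02,"tz":-0.3,"wx":0,"wy":0,"wz":0,"claw":255},{"tx":0.4,"ty":0.04,"tz":-0.3,"wx":0,"wy":0,"wz":0,"claw":255},{"tx":0.6,"ty":0.06,"tz":-0.3,"wx":0,"wy":0,"wz":0,"claw":255},{"tx":0.8,"ty":0.08,"tz":-0.3,"wx":0,"wy":0,"wz":0,"claw":255}]'
python3 -m creep '[{"tx":0.1,"ty":0.01,"tz":0,"wx":0,"wy":0,"wz":0,"claw":255},{"tx":0.2,"ty":0.02,"tz":0,"wx":0,"wy":0,"wz":0,"claw":255}]'
python3 - <<'E'
from h import *
a=grab('side','s2')['color'][150:275,200:360,::-1]; b=grab('wrist','w2')['color'][:,:,::-1]
a=cv2.resize(a,(480,375),interpolation=cv2.INTER_CUBIC); b=cv2.resize(b,(320,240))
c=np.zeros((375,800,3),np.uint8); c[:,:480]=a; c[:240,480:]=b; cv2.imwrite('pics/v2.png',c)
E
```

```text
time_s: 3.7
eef_pos: [0.5352, 0.1839, 0.1089]
ee_rot: [[-0.994, -0.001, 0.107], [-0.107, 0.001, -0.994], [0.001, -1.0, -0.001]]
force: [-15.3, -1.7, 7.3]
finger_gap: -0.0001
time_s: 3.87
eef_pos: [0.5352, 0.184, 0.108]
ee_rot: [[-0.994, -0.006, 0.108], [-0.108, -0.0, -0.994], [0.006, -1.0, -0.001]]
force: [-11.6, -1.6, 5.8]
finger_gap: 0.0002
```

View pics/v2.png

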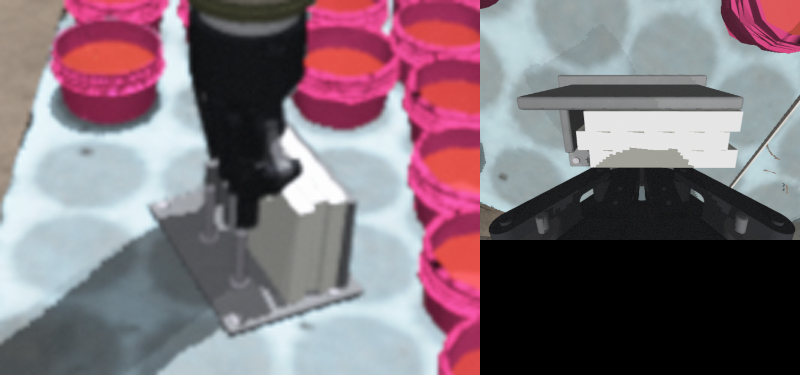

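The row is upright and stopped dead against the backstop at 12–15 N. In the wrist view the three tops sit flush under the backstop, around (660,130). Next I'll back off between the pegs, lift, and measure the result plus the clearances for the side push.

```bash
python3 -m creep '[{"tx":-1.5,"ty":-0.16,"tz":0,"wx":0,"wy":0,"wz":0,"claw":255},{"tx":-3.5,"ty":-0.37,"tz":0,"wx":0,"wy":0,"wz":0,"claw":255},{"tx":-3.5,"ty":-0.37,"tz":0,"wx":0,"wy":0,"wz":0,"claw":255},{"tx":-3.5,"ty":-2,"tz":7,"wx":0,"wy":0,"wz":0,"claw":255},{"tx":-3.5,"ty":-5,"tz":11,"wx":0,"wy":0,"wz":0,"claw":0},{"tx":-2,"ty":-9,"tz":11,"wx":0,"wy":0,"wz":0,"claw":0},{"tx":1,"ty":-13,"tz":11,"wx":0,"wy":0,"wz":0,"claw":0},{"tx":4.4,"ty":-13.3,"tz":11,"wx":0,"wy":0,"wz":0,"claw":0}]'
cat >> h.py <<'E'
p=np.array([.5484,.1933,.1063]); Rr=np.array([[np.cos(p[2]),-np.sin(p[2])],[np.sin(p[2]),np.cos(p[2])]])
def cloud(im,z0=.001,z1=.3):
    K=im['intrinsics'];z=im['range_z'];v,u=np.mgrid[:420,:560];m=z>0
    P=(np.c_[(u[m]-K[0,2])/K[0,0]*z[m],(v[m]-K[1,2])/K[1,1]*z[m],z[m]]-im['t'])@im['R']
    return P[(P[:,2]>z0)&(P[:,2]<z1)]
def rack(P): return np.c_[(P[:,:2]-p[:2])@Rr,P[:,2]]*1e3
def rows(im):
    Q=rack(cloud(im)); Q=Q[(Q[:,2]>79)&(Q[:,2]<93)&(abs(Q[:,1])<90)]
    for lo in range(-16,46,4):
        q=Q[(Q[:,0]>lo)&(Q[:,0]<=lo+4)]
        if len(q): print(lo,len(q),np.round([q[:,1].min(),q[:,1].max(),np.median(q[:,2])],1))
E
python3 - <<'E'
from h import *
np.set_printoptions(precision=1,suppress=True)
im=dict(np.load('pics/top0.npz')); Q=rack(cloud(im,.012,.2)); Q=Q[(Q[:,0]>-120)&(Q[:,0]<110)&(Q[:,1]<-80)&(Q[:,1]>-260)]
for lo in range(-260,-80,20):
    q=Q[(Q[:,1]>lo)&(Q[:,1]<=lo+20)]
    if len(q): print('obst y',lo,'x',q[:,0].min(),q[:,0].max(),'z',q[:,2].max())
im=grab('top','t2'); rows(im)
s=env.sense();print(rack(s['eef_pos'][None]),s['joint_positions'],s['finger_gap'])
# finger outline ahead of the TCP, from the wrist depth (open now)
w=grab('wrist','w3'); P=(cloud(w,-1,1)-s['eef_pos'])@s['ee_rot']*1e3
P=P[(abs(P[:,0])<30)&(P[:,1]>0)&(P[:,1]<75)&(abs(P[:,2])<75)]
for lo in range(0,75,10):
    q=P[(P[:,1]>lo)&(P[:,1]<=lo+10)]
    if len(q): print('ahead',lo,len(q),q[:,2].min(),q[:,2].max(),q[:,0].min(),q[:,0].max())
E
```

```text
time_s: 4.63
eef_pos: [0.5659, 0.0555, 0.2195]
ee_rot: [[-0.994, -0.002, 0.107], [-0.107, -0.003, -0.994], [0.003, -1.0, 0.002]]
force: [2.3, 0.3, 0.7]
finger_gap: 0.048
obst y -260 x -118.56616233028964 107.25572152534927 z 61.3098738906564
obst y -240 x -119.97755670295037 109.82018958642651 z 60.57508759450421
obst y -220 x 25.11005342327587 109.91642051140579 z 58.50314686486625
obst y -200 x 28.159663975064756 109.84852791707803 z 59.001390212543214
obst y -180 x 41.02364052459019 108.58141560293367 z 60.74732910978415
obst y -160 x 75.30086453371082 109.7351987164949 z 59.17878803122948
obst y -140 x 71.27828381814527 109.96771915074105 z 59.42801916293348
obst y -120 x 70.33720578568628 109.72477769312582 z 58.546803314739336
obst y -100 x 75.36406800439464 109.99457634810973 z 60.81779108209428
-8 67 [-65.6  21.7  84.8]
-4 105 [-66.1  23.2  86.1]
0 111 [-66.6  23.   86.5]
4 81 [-65.1  24.1  86.3]
8 131 [-60.3  29.5  85.9]
12 99 [-58.5  29.2  86.5]
16 110 [-59.4  28.6  86.5]
20 105 [-65.2  22.9  86.4]
24 101 [-65.8  24.1  86.2]
28 106 [-64.2  24.   86.2]
32 99 [-65.1  62.3  83
[... 180 characters left out ...]
4.27026928157679 62.778835217781925 -18.27919240305128 13.012494102464256
ahead 10 7889 -62.23017039366201 61.211204866117434 -15.518450129005142 12.998884406678618
ahead 20 2059 -60.253740992358146 59.129189015778046 -14.52977590851368 12.37595080048249
ahead 30 1200 -45.670959470865974 39.763637228849475 -12.551422027129863 11.427038947366215
ahead 40 1106 -42.15836656903205 41.04220823320436 -11.993268409049819 11.200840127758452
ahead 50 881 -42.111640755124895 40.9110617625897 -11.780896671323406 11.189204936557546
ahead 60 522 -41.906063623408 40.353082187082855 -12.041364398958716 11.099347256347425
ahead 70 11 -28.83419138107252 27.367017268338767 -8.039329627424465 2.148283239509887
```

The top view shows the plates upright with tops at z = 86. Thicknesses run from x of about -4 to the backstop with no gaps, and the left edges are at y of 22–29. For the side push I'll use the fully open +y finger's back, which is 22 mm wide and spans all three edges. First I'll check the knuckle outline when fully open.

```bash
python3 -m creep '[{"tx":0.7,"ty":1.1,"tz":0,"wx":0.1,"wy":0.01,"wz":0,"claw":0},{"tx":0.7,"ty":1.1,"tz":0,"wx":0.1,"wy":0.01,"wz":0,"claw":0},{"tx":0.7,"ty":1.1,"tz":0,"wx":0.1,"wy":0.01,"wz":0,"claw":0},{"tx":0.7,"ty":1.1,"tz":0,"wx":0.1,"wy":0.01,"wz":0,"claw":0}]'
python3 - <<'E'
from h import *
np.set_printoptions(precision=1,suppress=True)
s=env.sense();print(rack(s['eef_pos'][None]),s['finger_gap'],s['joint_positions'])
w=grab('wrist','w4'); P=(cloud(w,-1,1)-s['eef_pos'])@s['ee_rot']*1e3
P=P[(abs(P[:,0])<30)&(P[:,1]>-10)&(P[:,1]<75)&(abs(P[:,2])<80)]
for lo in range(-10,75,5):
    q=P[(P[:,1]>lo)&(P[:,1]<=lo+5)]
    if len(q): print('ahead',lo,len(q),np.percentile(q[:,2],[.5,99.5]),np.percentile(q[:,0],[.5,99.5]))
E
```

```text
time_s: 5.07
eef_pos: [0.5769, 0.0632, 0.2168]
ee_rot: [[-0.995, -0.013, 0.098], [-0.099, 0.096, -0.99], [0.003, -0.995, -0.096]]
force: [0.1, -0.6, 0.1]
finger_gap: 0.0853
[[  14.5 -132.4  216.8]] 0.0852626437648774 [ 0.2  0.4 -0.5  1.6  0.1  1.2 -1.7]
ahead -10 7235 [-71.3  70.2] [-18.    7.2]
ahead -5 5778 [-72.3  71.5] [-17.9  11.3]
ahead 0 4115 [-73.1  72.5] [-17.6  11.9]
ahead 5 6764 [-73.4  72.9] [-14.   11.6]
ahead 10 2669 [-73.7  73. ] [-14.1  11.3]
ahead 15 1039 [-70.4  69.6] [-14.2  -6.2]
ahead 20 653 [-54.8  54.8] [-12.7  -1.5]
ahead 25 612 [-49.9  48.9] [-11.8   2.1]
ahead 30 791 [-56.5  55.6] [-11.7   9.2]
ahead 35 776 [-56.6  55.9] [-11.7  10.8]
ahead 40 694 [-56.4  55.8] [-11.7  10.9]
ahead 45 638 [-56.7  55.6] [-11.6  10.7]
ahead 50 527 [-55.7  55. ] [-11.6  10.9]
ahead 55 362 [-49.4  49.9] [-11.5  10.9]
ahead 60 61 [-43.2  43. ] [-9.3  7.7]
```

```bash
python3 -m creep '[{"tx":0.25,"ty":-0.4,"tz":-4,"wx":0,"wy":0,"wz":0,"claw":0},{"tx":0.25,"ty":-0.4,"tz":-8,"wx":0,"wy":0,"wz":0,"claw":0},{"tx":0.25,"ty":-0.4,"tz":-10.3,"wx":0,"wy":0,"wz":0,"claw":0},{"tx":0.25,"ty":-0.4,"tz":-11.1,"wx":0,"wy":0,"wz":0,"claw":0},{"tx":0.25,"ty":-0.4,"tz":-11.1,"wx":0,"wy":0,"wz":0,"claw":0},{"tx":0.25,"ty":-0.4,"tz":-11.1,"wx":0,"wy":0,"wz":0,"claw":0}]'
python3 - <<'E'
from h import *
print(rack(env.sense()['eef_pos'][None]))
a=grab('side','s5')['color'][150:275,200:360,::-1]; b=grab('wrist','w5')['color'][:,:,::-1]
a=cv2.resize(a,(480,375),interpolation=cv2.INTER_CUBIC); b=cv2.resize(b,(320,240))
c=np.zeros((375,800,3),np.uint8); c[:,:480]=a; c[:240,480:]=b; cv2.imwrite('pics/v3.png',c)
E
```

```text
time_s: 5.62
eef_pos: [0.5796, 0.0606, 0.1071]
ee_rot: [[-0.995, -0.012, 0.101], [-0.101, 0.096, -0.99], [0.002, -0.995, -0.096]]
force: [0.5, 0.6, 0.3]
finger_gap: 0.0854
[[  16.90122513 -135.27539768  107.14800768]]
```

View pics/v3.png

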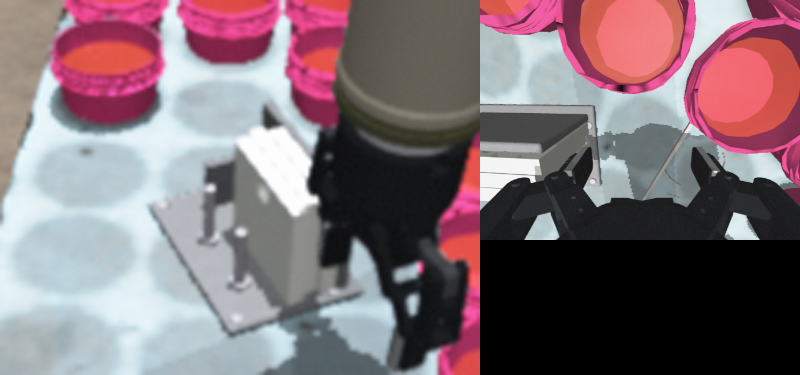

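The side view shows the row standing upright with its open end at about (320,240). The +y finger is beside it at (330,230), clear of the backstop, and the other finger is clear of the bowl. I'll push along rack +y in small steps and watch the force.

```bash
python3 -m creep '[{"tx":-0.03,"ty":0.3,"tz":-0.2,"wx":0,"wy":0,"wz":0,"claw":0},{"tx":-0.06,"ty":0.6,"tz":-0.2,"wx":0,"wy":0,"wz":0,"claw":0},{"tx":-0.1,"ty":0.9,"tz":-0.2,"wx":0,"wy":0,"wz":0,"claw":0},{"tx":-0.13,"ty":1.2,"tz":-0.2,"wx":0,"wy":0,"wz":0,"claw":0},{"tx":-0.16,"ty":1.5,"tz":-0.2,"wx":0,"wy":0,"wz":0,"claw":0},{"tx":-0.19,"ty":1.8,"tz":-0.2,"wx":0,"wy":0,"wz":0,"claw":0},{"tx":-0.22,"ty":2.1,"tz":-0.2,"wx":0,"wy":0,"wz":0,"claw":0},{"tx":-0.26,"ty":2.4,"tz":-0.2,"wx":0,"wy":0,"wz":0,"claw":0}]'
python3 - <<'E'
from h import *
print(rack(env.sense()['eef_pos'][None])); rows(grab('top','t6'))
E
```

```text
time_s: 6.38
eef_pos: [0.578, 0.0844, 0.1064]
ee_rot: [[-0.995, -0.009, 0.1], [-0.1, 0.096, -0.99], [-0.001, -0.995, -0.096]]
force: [0.5, -1.6, 1.8]
finger_gap: 0.0854
[[  17.86764641 -111.47424927  106.37119372]]
-8 57 [-65.8  21.7  84.9]
-4 108 [-66.1  23.2  86.3]
0 109 [-66.4  23.   86.2]
4 97 [-66.9  31.6  86.4]
8 115 [-54.8  37.1  86. ]
12 94 [-53.2  38.   86.3]
16 82 [-37.1  37.9  86.1]
20 83 [-37.7  37.4  85.7]
24 96 [-38.   37.3  86.4]
28 87 [-38.7  36.6  86.3]
32 86 [-37.5  60.4  84.8]
36 119 [-41.4  62.1  84.3]
40 87 [-45.7  61.5  83.9]
```

Only the middle and back plates moved (edges at 37). The front plate's edge is just past the finger's near side. I'll check exactly where the plates lie in x before going on.

Run:
```python
from h import *
np.set_printoptions(precision=1,suppress=True)
im=dict(np.load('pics/t2.npz'))
Q=rack(cloud(im)); Q=Q[(Q[:,1]>-35)&(Q[:,1]<15)]
for lo in range(-12,48,2):
    q=Q[(Q[:,0]>lo)&(Q[:,0]<=lo+2)]
    print(lo,len(q),np.percentile(q[:,2],[5,50,95]) if len(q) else '')
a=cv2.imread('pics/t2.png')[170:250,235:340]; b=cv2.imread('pics/t6.png')[170:250,235:340]
cv2.imwrite('pics/v4.png',cv2.resize(np.vstack([a,b]),None,fx=4,fy=3.7,interpolation=cv2.INTER_CUBIC))
# expected pixel rows of edges at y=0 rack: tops
for nm,x,z in [('frontface',-1,86),('f/m',11,86),('m/b',23,86),('backface',35,86),('bstop front',35,84),('bstop back',43,84)]:
    for y in(-30,10):
        w=np.r_[p[:2]+Rr@np.array([x,y])/1e3,z/1e3];c=im['R']@w+im['t'];uv=im['intrinsics']@c;print(nm,y,(uv/uv[2])[:2])
```

```text
-12 27 [3.9 6.2 9.1]
-10 25 [4.5 6.5 8.3]
-8 25 [4.8 6.1 9.9]
-6 226 [ 6.1 49.2 86.2]
-4 47 [ 8.5 85.  88.2]
-2 29 [71.8 85.7 88.5]
0 31 [83.3 86.6 87.9]
2 29 [84.5 86.5 88.7]
4 32 [84.5 86.3 88.4]
6 14 [85.1 86.2 88. ]
8 39 [81.3 85.3 88.4]
10 38 [68.3 86.1 88.2]
12 30 [84.5 86.6 88.4]
14 23 [85.1 86.3 89.4]
16 31 [84.  86.1 89.1]
18 30 [84.6 86.7 88.7]
20 27 [82.3 85.7 87.9]
22 30 [85.  86.8 89.2]
24 29 [84.5 86.1 87.9]
26 28 [84.2 86.  88.4]
28 31 [83.9 86.  89. ]
30 29 [83.8 86.2 89.5]
32 19 [84.3 85.8 88.1]
34 30 [78.3 82.3 85. ]
36 29 [81.6 84.3 86.2]
38 29 [81.6 84.3 85.8]
40 26 [81.2 84.2 86.2]
42 15 [81.3 83.2 84.9]
44 0 
46 0 
frontface -30 [302.2 201.8]
frontface 10 [280.2 203.9]
f/m -30 [301.5 195.3]
f/m 10 [279.5 197.5]
m/b -30 [300.8 189. ]
m/b 10 [278.9 191.1]
backface -30 [300.1 182.6]
backface 10 [278.3 184.8]
bstop front -30 [300.  182.9]
bstop front 10 [278.3 185.1]
bstop back -30 [299.6 178.7]
bstop back 10 [277.9 180.9]
```

View pics/v4.png

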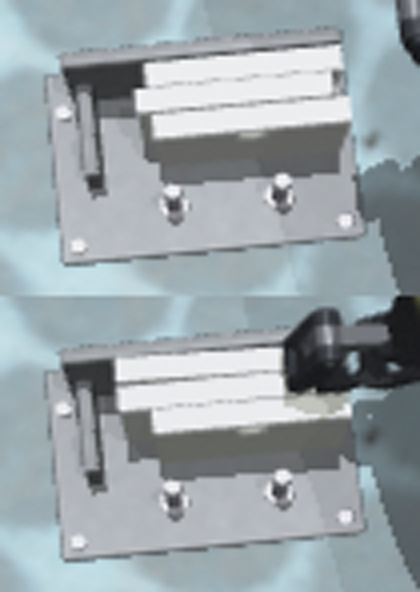

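In the top view (upper picture) the row is upright. However, the front face reads about x = -4, not -1, so there are small gaps, and the finger therefore missed the front plate (lower picture, front plate at left edge col 150). I'll back off, push the row home again with the fingertips leading so the bottoms close up, then redo the side push.

```bash
python3 -m creep '[{"tx":0.1,"ty":-1,"tz":0,"wx":0,"wy":0,"wz":0,"claw":0},{"tx":0.2,"ty":-2,"tz":0.5,"wx":0,"wy":0,"wz":0,"claw":0},{"tx":0.2,"ty":-2,"tz":4,"wx":0,"wy":0,"wz":0,"claw":0},{"tx":0.2,"ty":-2,"tz":8,"wx":-0.09,"wy":-0.09,"wz":0,"claw":255},{"tx":-3,"ty":-1,"tz":11,"wx":-0.09,"wy":-0.09,"wz":0,"claw":255},{"tx":-6,"ty":2,"tz":11,"wx":-0.09,"wy":-0.09,"wz":0,"claw":255},{"tx":-8.5,"ty":5,"tz":11,"wx":-0.09,"wy":-0.09,"wz":0,"claw":255},{"tx":-9.7,"ty":8,"tz":11,"wx":-0.09,"wy":-0.09,"wz":0,"claw":255}]'
python3 -c "
from h import *
print(rack(env.sense()['eef_pos'][None]))"
```

```text
time_s: 7.1
eef_pos: [0.4785, 0.1652, 0.2176]
ee_rot: [[-0.991, 0.082, 0.104], [-0.104, 0.005, -0.995], [-0.082, -0.997, 0.003]]
force: [0.9, 1.4, -0.7]
finger_gap: 0.0257
[[-72.49500168 -20.49964872 217.57499158]]
```

```bash
python3 -m creep '[{"tx":-0.1,"ty":1.1,"tz":0,"wx":0,"wy":0,"wz":0,"claw":255},{"tx":-0.1,"ty":1.1,"tz":-4,"wx":0,"wy":0,"wz":0,"claw":255},{"tx":-0.1,"ty":1.1,"tz":-8,"wx":0,"wy":0,"wz":0,"claw":255},{"tx":-0.1,"ty":1.1,"tz":-11,"wx":0,"wy":0,"wz":0,"claw":255},{"tx":-0.1,"ty":1.1,"tz":-11,"wx":0,"wy":0,"wz":0,"claw":255},{"tx":-0.1,"ty":1.1,"tz":-11,"wx":0,"wy":0,"wz":0,"claw":255}]'
python3 -m creep '[{"tx":1,"ty":0.1,"tz":0,"wx":0,"wy":0,"wz":0,"claw":255},{"tx":2,"ty":0.2,"tz":0,"wx":0,"wy":0,"wz":0,"claw":255},{"tx":3,"ty":0.3,"tz":0,"wx":0,"wy":0,"wz":0,"claw":255},{"tx":3.6,"ty":0.38,"tz":0,"wx":0,"wy":0,"wz":0,"claw":255},{"tx":4.2,"ty":0.44,"tz":0,"wx":0,"wy":0,"wz":0,"claw":255},{"tx":4.6,"ty":0.49,"tz":0,"wx":0,"wy":0,"wz":0,"claw":255},{"tx":4.8,"ty":0.52,"tz":0,"wx":0,"wy":0,"wz":0,"claw":255}]'
python3 -c "
from h import *
print(rack(env.sense()['eef_pos'][None]))"
```

```text
time_s: 7.6
eef_pos: [0.4769, 0.1751, 0.107]
ee_rot: [[-0.992, 0.078, 0.103], [-0.103, 0.004, -0.995], [-0.078, -0.997, 0.004]]
force: [0.4, -0.3, 0.3]
finger_gap: 0.0003
time_s: 8.18
eef_pos: [0.5256, 0.1804, 0.1071]
ee_rot: [[-0.992, 0.079, 0.103], [-0.103, 0.004, -0.995], [-0.079, -0.997, 0.004]]
force: [0.6, 0.1, 0.3]
finger_gap: -0.0001
[[-24.01479614 -10.45721287 107.06157781]]
```

```bash
python3 -m creep '[{"tx":0.15,"ty":0.02,"tz":0,"wx":0,"wy":0,"wz":0,"claw":255},{"tx":0.3,"ty":0.03,"tz":0,"wx":0,"wy":0,"wz":0,"claw":255},{"tx":0.45,"ty":0.05,"tz":0,"wx":0,"wy":0,"wz":0,"claw":255},{"tx":0.45,"ty":0.05,"tz":0,"wx":0,"wy":0,"wz":0,"claw":255}]'
python3 -m creep '[{"tx":0.2,"ty":0.02,"tz":0,"wx":0,"wy":0,"wz":0,"claw":255},{"tx":0.35,"ty":0.04,"tz":0,"wx":0,"wy":0,"wz":0,"claw":255},{"tx":0.35,"ty":0.04,"tz":0,"wx":0,"wy":0,"wz":0,"claw":255}]'
python3 -c "
from h import *
print(rack(env.sense()['eef_pos'][None]))"
```

```text
time_s: 8.52
eef_pos: [0.53, 0.181, 0.107]
ee_rot: [[-0.992, 0.078, 0.103], [-0.103, 0.004, -0.995], [-0.078, -0.997, 0.004]]
force: [0.1, 0.3, 0.1]
finger_gap: 0.0004
time_s: 8.77
eef_pos: [0.5328, 0.1812, 0.1066]
ee_rot: [[-0.992, 0.076, 0.103], [-0.103, 0.004, -0.995], [-0.076, -0.997, 0.004]]
force: [-4.2, -0.7, 1.4]
finger_gap: 0.0003
[[-16.81421298 -10.32835818 106.58938652]]
```

```bash
python3 -m creep '[{"tx":0.2,"ty":0.02,"tz":0,"wx":0,"wy":0,"wz":0,"claw":255},{"tx":0.4,"ty":0.04,"tz":0,"wx":0,"wy":0,"wz":0,"claw":255},{"tx":0.5,"ty":0.05,"tz":0,"wx":0,"wy":0,"wz":0,"claw":255}]'
python3 -m creep '[{"tx":0.3,"ty":0.03,"tz":0,"wx":0,"wy":0,"wz":0,"claw":255},{"tx":0.4,"ty":0.04,"tz":0,"wx":0,"wy":0,"wz":0,"claw":255},{"tx":0.4,"ty":0.04,"tz":0,"wx":0,"wy":0,"wz":0,"claw":255}]'
python3 -c "
from h import *
print(rack(env.sense()['eef_pos'][None]),env.sense()['force'])"
```

```text
time_s: 9.02
eef_pos: [0.5336, 0.1817, 0.1052]
ee_rot: [[-0.992, 0.067, 0.105], [-0.105, 0.001, -0.994], [-0.067, -0.998, 0.006]]
force: [-24.3, -4.3, 13.8]
finger_gap: -0.0003
time_s: 9.27
eef_pos: [0.5338, 0.1822, 0.1038]
ee_rot: [[-0.993, 0.059, 0.106], [-0.107, -0.002, -0.994], [-0.059, -0.998, 0.008]]
force: [-15.5, -1.2, 6.5]
finger_gap: -0.0003
[[-15.67389741  -9.50618778 103.76421562]] [-15.49609514  -1.15982118   6.49383038]
```

```bash
python3 -m creep '[{"tx":-0.3,"ty":-0.03,"tz":0,"wx":0,"wy":0,"wz":0,"claw":255},{"tx":-0.8,"ty":-0.08,"tz":0,"wx":0,"wy":0,"wz":0,"claw":255},{"tx":-2.5,"ty":-0.26,"tz":0.3,"wx":0,"wy":0.06,"wz":0,"claw":255},{"tx":-5,"ty":-0.5,"tz":1,"wx":0,"wy":0.06,"wz":0,"claw":255},{"tx":-7,"ty":-0.7,"tz":4,"wx":0,"wy":0.06,"wz":0,"claw":255},{"tx":-8,"ty":-3,"tz":7,"wx":0,"wy":0.06,"wz":0,"claw":255},{"tx":-8,"ty":-6,"tz":9,"wx":0,"wy":0.06,"wz":0,"claw":0},{"tx":-6,"ty":-9,"tz":11,"wx":0,"wy":0.06,"wz":0,"claw":0}]'
python3 - <<'E'
from h import *
np.set_printoptions(precision=1,suppress=True)
im=grab('top','t7');Q=rack(cloud(im)); print(rack(env.sense()['eef_pos'][None]))
for y0,y1 in((-35,-10),(-10,15)):
  q0=Q[(Q[:,1]>y0)&(Q[:,1]<y1)]
  f=q0[(q0[:,2]>15)&(q0[:,2]<80)&(q0[:,0]>-20)&(q0[:,0]<8)]; 
  for a,b in((15,35),(35,60),(60,80)): g=f[(f[:,2]>a)&(f[:,2]<b)];print(y0,a,len(g),np.median(g[:,0]))
a=im['color'][165:250,235:340,::-1]; cv2.imwrite('pics/v5.png',cv2.resize(a,None,fx=6,fy=6,interpolation=cv2.INTER_CUBIC))
rows(im)
E
```

```text
time_s: 9.93
eef_pos: [0.4714, 0.0929, 0.2156]
ee_rot: [[-0.994, 0.001, 0.112], [-0.112, -0.002, -0.994], [-0.0, -1.0, 0.002]]
force: [1.8, 0.8, 0.0]
finger_gap: 0.0229
[[ -81.  -100.6  219.6]]
-35 15 26 -0.6373608980109302
-35 35 36 -0.5836104009172633
-35 60 29 -0.2947341936358513
-10 15 26 -0.651815046196343
-10 35 40 -0.6702181956277491
-10 60 30 -0.8430548430791702
-4 58 [-66.   23.2  84.2]
0 111 [-66.7  22.8  86.1]
4 108 [-65.3  22.6  86.4]
8 110 [-65.6  38.8  86.3]
12 107 [-49.7  38.2  86.4]
16 105 [-50.   37.9  86.3]
20 105 [-50.4  37.5  86.2]
24 108 [-50.9  37.2  86.4]
28 105 [-51.2  38.7  86.4]
32 110 [-65.   62.3  85.9]
36 148 [-65.5  62.   83.9]
40 103 [-65.9  61.6  84.1]
```

View pics/v5.png

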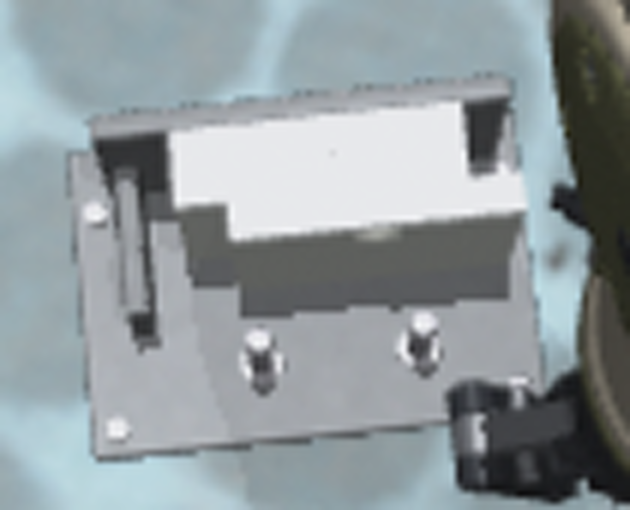

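The row is now fully home. The front face reads x of about -0.6 at every height, and the tops show no gaps between plates. The front plate is at y = 23 and the other two at 38. Now I'll repeat the side push, with the finger spanning x of 6–29.

```bash
python3 -m creep '[{"tx":3,"ty":-3,"tz":0,"wx":0.1,"wy":0.01,"wz":0,"claw":0},{"tx":6,"ty":-3.4,"tz":0,"wx":0.1,"wy":0.01,"wz":0,"claw":0},{"tx":9,"ty":-3.4,"tz":0,"wx":0.1,"wy":0.01,"wz":0,"claw":0},{"tx":10.8,"ty":-3.4,"tz":0,"wx":0.1,"wy":0.01,"wz":0,"claw":0},{"tx":10.8,"ty":-3.4,"tz":-3,"wx":0.1,"wy":0.01,"wz":0,"claw":0},{"tx":10.8,"ty":-3.4,"tz":-6,"wx":0.1,"wy":0.01,"wz":0,"claw":0},{"tx":10.8,"ty":-3.4,"tz":-8,"wx":0.1,"wy":0.01,"wz":0,"claw":0},{"tx":10.8,"ty":-3.4,"tz":-8,"wx":0.1,"wy":0.01,"wz":0,"claw":0}]'
python3 -c "
from h import *
s=env.sense();print(rack(s['eef_pos'][None]),s['joint_positions'])"
```

```text
time_s: 10.65
eef_pos: [0.5844, 0.05, 0.1348]
ee_rot: [[-0.995, -0.008, 0.099], [-0.099, 0.095, -0.991], [-0.002, -0.995, -0.095]]
force: [-0.5, 0.2, -0.7]
finger_gap: 0.0854
[[  20.55148867 -146.26414093  134.78426453]] [ 0.23176622  0.4783822  -0.42095377  1.67013618  0.10998522  1.02579419
 -1.67411281]
```

```bash
python3 -m creep '[{"tx":-0.45,"ty":0.96,"tz":0,"wx":0,"wy":0,"wz":0,"claw":0},{"tx":-0.45,"ty":0.96,"tz":-1.5,"wx":0,"wy":0,"wz":0,"claw":0},{"tx":-0.45,"ty":0.96,"tz":-2.9,"wx":0,"wy":0,"wz":0,"claw":0},{"tx":-0.45,"ty":0.96,"tz":-2.9,"wx":0,"wy":0,"wz":0,"claw":0},{"tx":-0.45,"ty":0.96,"tz":-2.9,"wx":0,"wy":0,"wz":0,"claw":0}]'
python3 -c "
from h import *
s=env.sense();print(rack(s['eef_pos'][None]))"
```

```text
time_s: 11.07
eef_pos: [0.5801, 0.0603, 0.107]
ee_rot: [[-0.995, -0.007, 0.099], [-0.1, 0.095, -0.99], [-0.003, -0.995, -0.095]]
force: [0.3, -0.3, 0.7]
finger_gap: 0.0854
[[  17.42546359 -135.60775262  107.04190746]]
```

```bash
python3 -m creep '[{"tx":-0.08,"ty":0.3,"tz":-0.15,"wx":0,"wy":0,"wz":0,"claw":0},{"tx":-0.14,"ty":0.6,"tz":-0.15,"wx":0,"wy":0,"wz":0,"claw":0},{"tx":-0.18,"ty":0.9,"tz":-0.15,"wx":0,"wy":0,"wz":0,"claw":0},{"tx":-0.22,"ty":1.2,"tz":-0.15,"wx":0,"wy":0,"wz":0,"claw":0},{"tx":-0.25,"ty":1.5,"tz":-0.15,"wx":0,"wy":0,"wz":0,"claw":0},{"tx":-0.28,"ty":1.8,"tz":-0.15,"wx":0,"wy":0,"wz":0,"claw":0},{"tx":-0.31,"ty":2.1,"tz":-0.15,"wx":0,"wy":0,"wz":0,"claw":0},{"tx":-0.35,"ty":2.4,"tz":-0.15,"wx":0,"wy":0,"wz":0,"claw":0}]'
python3 - <<'E'
from h import *
print(rack(env.sense()['eef_pos'][None])); rows(grab('top','t8'))
E
```

```text
time_s: 11.73
eef_pos: [0.5766, 0.0845, 0.1056]
ee_rot: [[-0.995, -0.007, 0.099], [-0.099, 0.095, -0.99], [-0.003, -0.995, -0.095]]
force: [0.1, -0.5, 0.7]
finger_gap: 0.0851
[[  16.54389674 -111.13992649  105.55432174]]
-8 1 [34.7 34.7 79.1]
-4 112 [-51.7  37.8  85.7]
0 108 [-51.7  37.4  86.1]
4 105 [-67.  37.  86.]
8 82 [-54.8  38.4  85.7]
12 88 [-36.9  38.1  86.3]
16 95 [-37.3  37.9  86.5]
20 89 [-37.9  37.5  86.2]
24 89 [-38.3  37.2  86.4]
28 95 [-38.7  38.7  86.5]
32 90 [-39.1  60.6  86.1]
36 126 [-43.3  61.9  84.2]
40 82 [-47.4  61.6  84.1]
```

All three edges now move together (37–38). Pushing the last 12 mm.

```bash
python3 -m creep '[{"tx":-0.03,"ty":0.25,"tz":0,"wx":0,"wy":0,"wz":0,"claw":0},{"tx":-0.05,"ty":0.5,"tz":0,"wx":0,"wy":0,"wz":0,"claw":0},{"tx":-0.08,"ty":0.75,"tz":0,"wx":0,"wy":0,"wz":0,"claw":0},{"tx":-0.1,"ty":0.95,"tz":0,"wx":0,"wy":0,"wz":0,"claw":0},{"tx":-0.11,"ty":1.05,"tz":0,"wx":0,"wy":0,"wz":0,"claw":0},{"tx":-0.12,"ty":1.15,"tz":0,"wx":0,"wy":0,"wz":0,"claw":0}]'
python3 -m creep '[{"tx":-0.01,"ty":0.12,"tz":0,"wx":0,"wy":0,"wz":0,"claw":0},{"tx":-0.02,"ty":0.2,"tz":0,"wx":0,"wy":0,"wz":0,"claw":0}]'
python3 - <<'E'
from h import *
print(rack(env.sense()['eef_pos'][None])); rows(grab('top','t9'))
E
```

```text
time_s: 12.28
eef_pos: [0.5751, 0.0969, 0.1055]
ee_rot: [[-0.995, -0.007, 0.1], [-0.1, 0.095, -0.99], [-0.003, -0.995, -0.096]]
force: [0.2, -2.3, 0.0]
finger_gap: 0.0854
time_s: 12.45
eef_pos: [0.5752, 0.0973, 0.1055]
ee_rot: [[-0.995, -0.007, 0.099], [-0.099, 0.094, -0.991], [-0.003, -0.996, -0.094]]
force: [-0.6, -8.8, 4.7]
finger_gap: 0.0854
[[ 16.48906735 -98.25903113 105.54817773]]
-8 41 [ 7.1 49.5 84.6]
-4 109 [-39.   50.3  86.1]
0 108 [-39.5  50.3  86. ]
4 86 [-52.3  49.8  86.6]
8 61 [-41.8  49.6  84.5]
12 96 [-24.1  50.8  86.4]
16 89 [-24.5  50.6  86.4]
20 91 [-25.   50.5  86.3]
24 90 [-25.4  49.9  86.1]
28 91 [-23.9  49.6  86.4]
32 73 [-24.4  60.4  86.3]
36 112 [-54.3  61.8  84.3]
40 77 [-62.2  61.5  83.9]
```

```bash
python3 -m creep '[{"tx":-0.01,"ty":0.2,"tz":0,"wx":0,"wy":0,"wz":0,"claw":0},{"tx":-0.02,"ty":0.25,"tz":0,"wx":0,"wy":0,"wz":0,"claw":0}]'
python3 -m creep '[{"tx":0.02,"ty":-0.3,"tz":0,"wx":0,"wy":0,"wz":0,"claw":0},{"tx":0.1,"ty":-1,"tz":0,"wx":0,"wy":0,"wz":0,"claw":0},{"tx":0.3,"ty":-3,"tz":1,"wx":0,"wy":0,"wz":0,"claw":0},{"tx":0.3,"ty":-4,"tz":4,"wx":-0.09,"wy":-0.08,"wz":0,"claw":0},{"tx":-1,"ty":-4,"tz":8,"wx":-0.09,"wy":-0.08,"wz":0,"claw":255},{"tx":-4,"ty":-3,"tz":11,"wx":-0.09,"wy":-0.08,"wz":0,"claw":255},{"tx":-7,"ty":-0,"tz":11,"wx":-0.09,"wy":-0.08,"wz":0,"claw":255},{"tx":-9.5,"ty":3,"tz":11,"wx":-0.09,"wy":-0.08,"wz":0,"claw":255}]'
python3 - <<'E'
from h import *
np.set_printoptions(precision=1,suppress=True)
im=grab('top','t10');Q=rack(cloud(im)); s=env.sense();print(rack(s['eef_pos'][None]))
for y0,y1 in((-38,-20),(-20,0),(0,20),(20,35),(35,49)):
  f=Q[(Q[:,1]>y0)&(Q[:,1]<y1)&(Q[:,2]>30)&(Q[:,2]<80)&(Q[:,0]>-20)&(Q[:,0]<8)]; print(y0,len(f),np.median(f[:,0]))
rows(im)
E
```

```text
time_s: 12.67
eef_pos: [0.5752, 0.0975, 0.1056]
ee_rot: [[-0.995, -0.007, 0.097], [-0.097, 0.091, -0.991], [-0.002, -0.996, -0.091]]
force: [-1.2, -9.9, 5.6]
finger_gap: 0.0853
time_s: 13.33
eef_pos: [0.4801, 0.1272, 0.2179]
ee_rot: [[-0.992, 0.077, 0.097], [-0.097, 0.001, -0.995], [-0.077, -0.997, 0.006]]
force: [1.5, 1.9, 0.2]
finger_gap: 0.0384
[[-79.9 -49.3 216.9]]
-38 0 nan
-20 43 -3.3268516088434548
0 55 -4.513370715817229
20 45 -5.676364484231632
35 41 -6.536176050566949
-8 40 [-0.2 49.5 85.6]
-4 82 [-11.3  50.3  86.4]
0 67 [-10.   50.2  86.3]
4 50 [-8.8 49.8 86.5]
8 45 [-7.3 49.5 84.3]
12 66 [-7.5 50.8 86.5]
16 73 [-6.3 50.7 86.1]
20 67 [-4.9 50.3 86.2]
24 65 [-5.3 49.9 86.5]
28 62 [-5.6 49.5 86.4]
32 67 [-4.2 62.2 85.9]
36 81 [-6.5 61.7 84.5]
40 53 [-6.6 61.7 84. ]
  return _methods._mean(a, axis=axis, dtype=dtype,
  ret = ret.dtype.type(ret / rcount)
```

All edges are on the fence at y of about 50. The front plate swung out slightly, reading -3 at the open end and -6.5 at the fence end. I'll press the face home once more between the pegs.

```bash
python3 -m creep '[{"tx":0.3,"ty":4.3,"tz":0,"wx":0,"wy":0,"wz":0,"claw":255},{"tx":0.3,"ty":4.3,"tz":0,"wx":0,"wy":0,"wz":0,"claw":255},{"tx":0.3,"ty":4.3,"tz":-4,"wx":0,"wy":0,"wz":0,"claw":255},{"tx":0.3,"ty":4.3,"tz":-8,"wx":0,"wy":0,"wz":0,"claw":255},{"tx":0.3,"ty":4.3,"tz":-11,"wx":0,"wy":0,"wz":0,"claw":255},{"tx":0.3,"ty":4.3,"tz":-11,"wx":0,"wy":0,"wz":0,"claw":255},{"tx":0.3,"ty":4.3,"tz":-11,"wx":0,"wy":0,"wz":0,"claw":255}]'
python3 -c "
from h import *
s=env.sense();print(rack(s['eef_pos'][None]))"
```

```text
time_s: 13.97
eef_pos: [0.4762, 0.1788, 0.1059]
ee_rot: [[-0.992, 0.069, 0.109], [-0.109, 0.004, -0.994], [-0.069, -0.998, 0.004]]
force: [1.0, 0.7, 0.8]
finger_gap: 0.0
[[-73.35046195  -6.75947769 105.94317914]]
```

```bash
python3 -m creep '[{"tx":1,"ty":0.1,"tz":0,"wx":0,"wy":0,"wz":0,"claw":255},{"tx":2,"ty":0.21,"tz":0,"wx":0,"wy":0,"wz":0,"claw":255},{"tx":3,"ty":0.32,"tz":0,"wx":0,"wy":0,"wz":0,"claw":255},{"tx":3.8,"ty":0.4,"tz":0,"wx":0,"wy":0,"wz":0,"claw":255},{"tx":4.4,"ty":0.47,"tz":0,"wx":0,"wy":0,"wz":0,"claw":255},{"tx":4.8,"ty":0.51,"tz":0,"wx":0,"wy":0,"wz":0,"claw":255},{"tx":5.1,"ty":0.54,"tz":0,"wx":0,"wy":0,"wz":0,"claw":255},{"tx":5.3,"ty":0.56,"tz":0,"wx":0,"wy":0,"wz":0,"claw":255}]'
python3 -m creep '[{"tx":0.15,"ty":0.02,"tz":0,"wx":0,"wy":0,"wz":0,"claw":255},{"tx":0.3,"ty":0.03,"tz":0,"wx":0,"wy":0,"wz":0,"claw":255},{"tx":0.4,"ty":0.04,"tz":0,"wx":0,"wy":0,"wz":0,"claw":255}]'
python3 -c "
from h import *
s=env.sense();print(rack(s['eef_pos'][None]))"
```

```text
time_s: 14.63
eef_pos: [0.5296, 0.1844, 0.1061]
ee_rot: [[-0.992, 0.069, 0.109], [-0.109, 0.004, -0.994], [-0.069, -0.998, 0.004]]
force: [-0.7, 0.0, -0.9]
finger_gap: -0.0
time_s: 14.88
eef_pos: [0.533, 0.1849, 0.1059]
ee_rot: [[-0.992, 0.068, 0.109], [-0.109, 0.004, -0.994], [-0.068, -0.998, 0.004]]
force: [-5.7, -0.2, 3.9]
finger_gap: -0.0002
[[-16.2466906   -6.67856241 105.89007758]]
```

```bash
python3 -m creep '[{"tx":0.2,"ty":0.02,"tz":0,"wx":0,"wy":0,"wz":0,"claw":255},{"tx":0.4,"ty":0.04,"tz":0,"wx":0,"wy":0,"wz":0,"claw":255},{"tx":0.5,"ty":0.05,"tz":0,"wx":0,"wy":0,"wz":0,"claw":255}]'
python3 -m creep '[{"tx":0.3,"ty":0.03,"tz":0.1,"wx":0,"wy":0,"wz":0,"claw":255},{"tx":0.3,"ty":0.03,"tz":0.1,"wx":0,"wy":0,"wz":0,"claw":255},{"tx":-0.4,"ty":-0.04,"tz":0.1,"wx":0,"wy":0,"wz":0,"claw":255},{"tx":-1,"ty":-0.1,"tz":0.1,"wx":0,"wy":0.06,"wz":0,"claw":255},{"tx":-3.5,"ty":-0.37,"tz":0.5,"wx":0,"wy":0.06,"wz":0,"claw":255},{"tx":-6,"ty":-0.6,"tz":1,"wx":0,"wy":0.06,"wz":0,"claw":255},{"tx":-8,"ty":-2,"tz":4,"wx":0,"wy":0.06,"wz":0,"claw":255},{"tx":-8,"ty":-5,"tz":7,"wx":0,"wy":0.06,"wz":0,"claw":255}]'
python3 -m creep '[{"tx":0,"ty":-4,"tz":4,"wx":0,"wy":0,"wz":0,"claw":255},{"tx":0,"ty":-8,"tz":6,"wx":0,"wy":0,"wz":0,"claw":255},{"tx":0,"ty":-12,"tz":6,"wx":0,"wy":0,"wz":0,"claw":255},{"tx":0,"ty":-16,"tz":6,"wx":0,"wy":0,"wz":0,"claw":255}]'
cat > chk.py <<'E'
from h import *
import sys
np.set_printoptions(precision=1,suppress=True)
n=sys.argv[1]
im=grab('top','t'+n);Q=rack(cloud(im)); s=env.sense();print(rack(s['eef_pos'][None]))
for y0,y1 in((-38,-20),(-20,0),(0,20),(20,35),(35,49)):
  for z0,z1 in((12,45),(45,80)):
    f=Q[(Q[:,1]>y0)&(Q[:,1]<y1)&(Q[:,2]>z0)&(Q[:,2]<z1)&(Q[:,0]>-16)&(Q[:,0]<8)]; print(y0,z0,len(f),np.median(f[:,0]))
rows(im)
a=im['color'][165:250,235:340,::-1]; a=cv2.resize(a,(420,340),interpolation=cv2.INTER_CUBIC)
b=grab('side','s'+n)['color'][180:265,235:330,::-1]; b=cv2.resize(b,(380,340),interpolation=cv2.INTER_CUBIC)
cv2.imwrite('pics/c%s.png'%n,np.hstack([a,b]))
E
python3 chk.py 11
```

```text
time_s: 15.13
eef_pos: [0.5336, 0.1853, 0.1042]
ee_rot: [[-0.992, 0.059, 0.11], [-0.111, 0.001, -0.994], [-0.058, -0.998, 0.006]]
force: [-19.8, -2.4, 3.2]
finger_gap: 0.0002
time_s: 15.8
eef_pos: [0.4487, 0.1391, 0.173]
ee_rot: [[-0.993, -0.006, 0.119], [-0.119, 0.001, -0.993], [0.006, -1.0, -0.002]]
force: [0.8, -0.3, 0.5]
finger_gap: -0.0004
time_s: 16.13
eef_pos: [0.4494, -0.0124, 0.2355]
ee_rot: [[-0.993, 0.0, 0.12], [-0.12, 0.0, -0.993], [-0.0, -1.0, -0.0]]
force: [2.3, -0.7, 0.2]
finger_gap: 0.0
[[-121.9 -203.6  234.3]]
-38 12 29 -0.5136815631715791
-38 45 40 -0.7326442016887825
-20 12 38 -0.5986588087867502
-20 45 42 -0.612218784994747
0 12 32 -0.6963296321786735
0 45 42 -0.7344942902141198
20 12 26 -0.7879996658346861
20 45 31 -0.8349151382604177
35 12 25 -0.8921465501167929
35 45 27 -0.7992800423053938
-4 58 [-39.1  48.5  84.8]
0 110 [-39.2  50.1  86.4]
4 104 [-39.4  49.9  86.4]
8 109 [-38.4  49.5  86.5]
12 104 [-38.7  50.9  86.1]
16 106 [-39.   50.8  86.4]
20 103 [-37.7  50.4  86.3]
24 109 [-38.3  49.9  86.3]
28 105 [-38.7  49.5  86.6]
32 113 [-65.2  60.4  85.6]
36 147 [-65.5  62.4  84.3]
40 102 [-65.8  61.6  84. ]
```

View pics/c11.png

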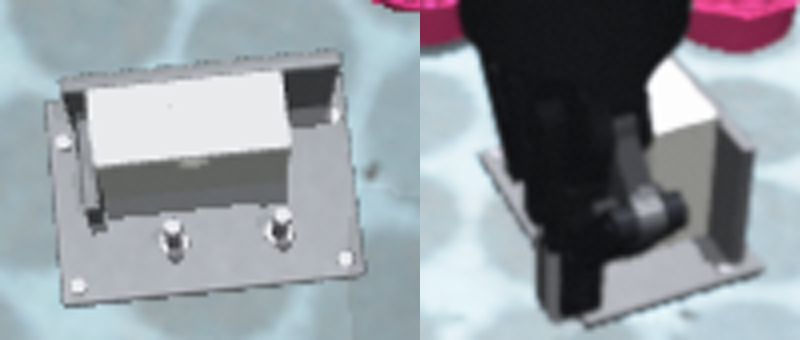

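The top view shows a single flush block: left edges on the fence at col ~88, back against the backstop, open end at col ~290. The front face reads x = -0.5 to -0.9 everywhere (ideal -1) and the edges y = 49.5 to 50.9 (fence at 50). The arm is clear, so I'm handing the job in.

```bash
python3 -c "
from rig import env
s=env.sense();print(s['time_s'],s['force'],abs(s['joint_velocities']).max());print(env.finish_job())"
```

```text
16.2333 [0.13123455 0.38871522 0.23087687] 0.10788033462333779
the job is handed in; nothing more can be done
None
```

The three plates are standing upright, against the backstop and flush with the side fence. I handed the job in at 16.2 s with the arm well clear of the rack.

- **What I did:** I pushed the row upright with the closed fingers between the pegs. A second, lower push at up to 24 N closed the remaining gaps. I then pushed the edges sideways onto the fence with the back of the open finger, at about 10 N.
- **What went wrong on the way:** The first home push left the front face about 3 mm short, so the first side push missed the front plate. I redid both pushes. The second side push then swung the front plate out by 2–6 mm, and one last home push at about 20 N pressed it square.
- **Last checks, from the top camera:**
  - The front face reads x = -0.5 to -0.9 mm along its whole length and height (target -1).
  - The fence edges read y = 49.5 to 50.9 mm (fence at 50), and the tops read z = 86 mm.
  - The open ends read y of about -38 to -39 mm (target -40), a difference of 1–2 mm, which is about the camera's accuracy.
  - The last side-camera view was mostly blocked by the arm, so it did not confirm this independently.
  - I did not repeat the side push after the last home push, so the front plate could be up to about 1 mm off the fence.

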